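# Hold a sample stem at the focus of an imaging chamber

## Robot

A 7-joint arm with a two-finger parallel gripper is mounted at the origin on the work surface. World frame = base frame: x ahead of the robot, y to its left, z up, the work surface at z = 0. Lengths are in m, angles in rad, forces in N, time in s.
With the tool pointing down it reaches from about 0.4 to 0.9 m from the base axis. Payload 5.6 kg.
Tool frame: the origin (TCP) lies midway between the tips of the shut fingers; the grasp point (between the pads) lies 19 mm behind it; z points along the fingers, y is the line along which they close (so a half turn about z gives the same grasp; the last joint's range is limited). The gripper opens to 92 mm and grips with 3 to 60 N. Pads are 20 mm wide; open, the fingers measure 128 mm over their backs; the gripper's body (75 mm by 189 mm) begins 69 mm behind the grasp point.
Start: joints at [1.237, 0.468, -0.012, 1.603, 0.006, 1.071, -0.056], TCP at [0.186, -0.623, 0.215] pointing down, gripper open.
Joint ranges: [-2.53, 2.53], [-0.31, 2.02], [-1.57, 1.55], [0.28, 2.44], [-1.29, 4.43], [0.15, 1.84], [-2.92, 2.92]. Speed limits (rad/s): [2.57, 2.57, 3.14, 3.14, 3.14, 3.14, 3.14].

## Interface

Orientations are given as [roll, pitch, yaw] about the fixed x, y, z axes, in that order (R = Rz(yaw) Ry(pitch) Rx(roll)).
In Python, from station import robot gives the robot as it stands.
- The arm moves only by the shell command python3 -m crank 'ROWS' [OPENING] [FORCE]. ROWS is JSON, a list of rows, each an object with "offset": the shift along the world's x, y, z in cm, a list of three; "spin": the turn about the world's z in rad. In form: [{"offset": [tx, ty, tz], "spin": spin}, ...]. A call has 1 to 20 rows; each row is the pose to reach, as a shift and turn from the pose commanded when the call began; what a row does not reach only later rows make up. A row lasts 1/8 s, in which the tool goes at most 62.5 mm and 10.7 degrees, less where a joint would pass 70% of its speed; a pose out of reach is approached as far as the arm can. A call with a gripper value outside its range is refused whole. OPENING is the opening, from -1 (shut) to 1 (fully open), set as the call begins (- or left out, the last holds). The fingers move at their own pace and stop on an object; FORCE is the grip in N (left out, the last holds). Time passes only in rows, so rows that repeat a pose let the fingers close. It gives the time, the measured TCP pose, the force, the opening and the grip force at its end, in the units of the state.
- robot.get_obs(): the state, without advancing time (a new reading comes with each control period).
- robot.grab_frame(name): name is "scene" or "top" or "wrist"; returns a dict with "color" (480x640x3 uint8, red, green, blue), "intrinsics" (3x3 intrinsics, pixels), "extrinsics" (4x4, takes a point from world to camera coordinates); the wrist camera has in their place "hand_eye" (4x4, takes a point from camera to tool coordinates, whose origin is the TCP and whose axes are the flange's). Camera axes: x right, y up, looking along -z (the intrinsics and any distortion apply to the point x, -y, -z); pixel columns grow to the right and rows downward; lengths in m; the calibration is good to about 2 mm. The wrist camera is an equidistant fisheye: a pixel r from the principal point sees the ray r / f radians off the axis. A picture is of the moment at which its call begins: read the wrist's pose just before it. There is no depth.
- robot.close_job(): hands the job in; it is judged then, once.
The state is a dict: "time_s": time; "q": joint angles; "qvel": joint speeds; "effort": joint torques, N m; "ee_pos": TCP position; "eef_rot": TCP orientation; "wrist_force": force on the tool from outside, world axes, zero at the start; "wrist_torque": the same for the moment, N m; "opening": opening from 0.0 (shut) to 1.0 (fully open); "grasp_force": force on a finger pad.
Only numpy, scipy, OpenCV 4.12 (cv2) and the standard library are available. Lean on these libraries where they do the work, as an engineer would, in place of code of your own. Each camera call takes 0.05 s, during which the arm holds its last target. There are 200 camera calls.

## Task

Take the red-headed sample stem out of the rack and lower it, upright, through the blue-collared guide hole of the imaging chamber without the stem touching the chamber anywhere, until its tip is level with the centres of the two lenses. Finish while still holding it there, still and centred in the hole: do not let go. Leave the other stems, the slide box and the bottle where they are.

Things in the scene. Friction and masses are not known exactly. Their poses are not given: they have to be found in the camera images.
- red_stem: red-headed sample stem, loose, about 70 g, 150 mm long: rod 10 mm in diameter, red head 22 x 22 mm square (flats across its x and y) over its top 40 mm, flange 18 mm across 90 mm up. Origin at the centre of its bottom end (the tip), z up the stem. It starts upright in a rack hole, flange on the rack's top, tip 10 mm and head 120 to 160 mm above the table
- red_stem_center (a point): the middle of the red stem, on its axis 75 mm above its tip
- red_stem_tip (a point): the tip of the red stem: centre of its bottom end
- red_stem_head (a point): centre of the red grip head, on the axis 130 mm above the tip: the place to grip
- rack: fixed stem rack, origin under its centre on the table: aluminium top plate 60 x 230 mm (x, y), its top 100 mm above the table, on two grey end walls; three through holes 13 mm in diameter in a row along its y at -80, 0 and +80 mm, in which the red, blue and grey stems hang by their flanges, in any order
- chamber: fixed imaging chamber, origin under its centre on the table: dark base 130 x 170 x 12 mm, four posts, white deck 120 x 130 mm (x, y) from 100 to 115 mm above the table. Under the deck two black objectives face each other along y, lens faces 20 mm either side of the centre, lens centres 60 mm above the table; at +y a dark red camera box reaches out to 125 mm, 83 mm high
- guide_mouth (a point): centre of the guide hole at the top rim of the blue collar, 127 mm above the table. The collar, 42 mm across and 12 mm high, stands on the deck's centre; the hole, 22 mm in diameter, goes straight down through collar and deck (bore from 127 to 100 mm above the table)
- focus (a point): the viewing point: on the guide hole's axis, midway between the two lenses at the height of their centres, 60 mm above the table (67 mm below the collar's rim)
- slide_box_center (a point): bystander: centre of a loose cream slide box 45 x 40 x 75 mm standing on the table
- oil_bottle_center (a point): bystander: centre of a loose small amber bottle, 36 mm in diameter, 70 mm tall, standing on the table
- blue_stem_center (a point): bystander: middle of the blue-headed stem (same size as the red one), on its axis 75 mm above its tip
- grey_stem_center (a point): bystander: middle of the grey-headed stem (same size as the red one), on its axis 75 mm above its tip
There are look-alikes about, which are no part of the job. What is shaped like the red_stem but yellow is not meant.

How it is judged:
On the way:
1. the red stem is lifted out of the rack, its tip higher than the collar's rim (z of red_stem_tip in the frame of guide_mouth above 0 m), for 0.1 s.
At the end, for the whole second after the job is handed in: the red stem is held by the fingers (over 1 N), moving slower than 10 mm/s, its tip within 4 mm of the hole's axis and within 5 mm of the height of the lens centres, its middle within 4 mm of the hole's axis, and nothing of the chamber touches it (horizontal distance between red_stem_tip and focus below 0.004 m and horizontal distance between red_stem_center and guide_mouth below 0.004 m and z of red_stem_tip in the frame of focus between -0.005 and 0.005 m and linear speed of red_stem below 0.01 m/s and contact force between the fingers and red_stem above 1 N and contact force between red_stem and chamber below 0.1 N); the arm keeps its last pose, push and grip.
It fails at once if the red stem touches the chamber (guide bore, collar, deck, lenses) with more than 0.3 N (contact force between red_stem and chamber above 0.3 N).
It fails at once if a bystander (blue or grey stem, slide box, bottle) is moved more than 20 mm (distance of any of blue_stem_center, grey_stem_center, slide_box_center, oil_bottle_center from where it was at the start of the episode above 0.02 m).
It also fails if it takes over 58 s, if anything falls off the work surface, if the arm or the gripper's body presses on something with over 40 N, if the wrist force passes 120 N, or if a joint passes its speed limit or range.

## Working session

There is one attempt and no reset: what is moved stays moved. The work goes in short steps, Python scripts to look and compute and a shell command to move; the robot and the scene stay as the last step left them, time stands still between calls to the robot, and variables do not carry over. Pictures are saved under pics/ and viewed, at most 10 in all, crops included, and the job is handed in when it is done.

```bash
mkdir -p pics; ls; python3 - <<'E'
from station import robot
import cv2, numpy as np
o=robot.get_obs(); print(o)
for n in ("scene","top"):
    f=robot.grab_frame(n); cv2.imwrite(f"pics/{n}0.png",f["color"][:,:,::-1]); np.savez(f"pics/{n}0.npz",**{k:v for k,v in f.items()}); print(f["intrinsics"],f["extrinsics"],[k for k in f])
E
```

```text
pics
{'time_s': 0.0, 'q': array([ 1.23699549,  0.46836375, -0.01159958,  1.60358971,  0.00603546,
        1.07142388, -0.05624516]), 'qvel': array([-0.00141394,  0.00109831, -0.00017377,  0.00031113,  0.00059754,
        0.00117897,  0.00046498]), 'effort': array([ 1.51700006e-04, -5.20571852e+01, -1.19222174e-02, -2.43745798e+01,
       -5.66066557e-02,  1.73737470e-02,  1.30033004e-04]), 'ee_pos': array([ 0.18612416, -0.62218304,  0.21366312]), 'eef_rot': array([-3.13984855e+00,  1.55381653e-04,  2.90805773e-01]), 'wrist_force': array([ 0.12717778,  0.17433884, -0.42523485]), 'wrist_torque': array([-0.05573042, -0.02534513,  0.01027268]), 'grasp_force': 0.0, 'opening': 0.9988347247932772}
[[619.57847128   0.         327.67948921]
 [  0.         619.57847128 231.25049865]
 [  0.           0.           1.        ]] [[ 0.00651048  0.99989062 -0.01328044  0.00537075]
 [-0.60236055  0.01452226  0.79809202  0.26992851]
 [ 0.79819758  0.00280365  0.60238921 -1.78216742]
 [ 0.          0.          0.          1.        ]] ['color', 'intrinsics', 'extrinsics']
[[511.75297369   0.         325.33915829]
 [  0.         511.75297369 236.6502492 ]
 [  0.           0.           1.        ]] [[ 0.03507152 -0.99938399  0.00127369 -0.02826956]
 [ 0.9719869   0.03440639  0.23250303 -0.61591517]
 [-0.23240363 -0.00691622  0.97259484 -0.9860331 ]
 [ 0.          0.          0.          1.        ]] ['color', 'intrinsics', 'extrinsics']
```

View pics/scene0.png

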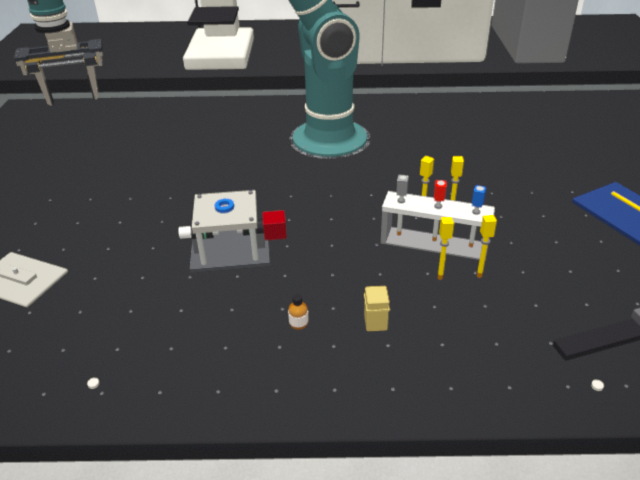

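View pics/top0.png

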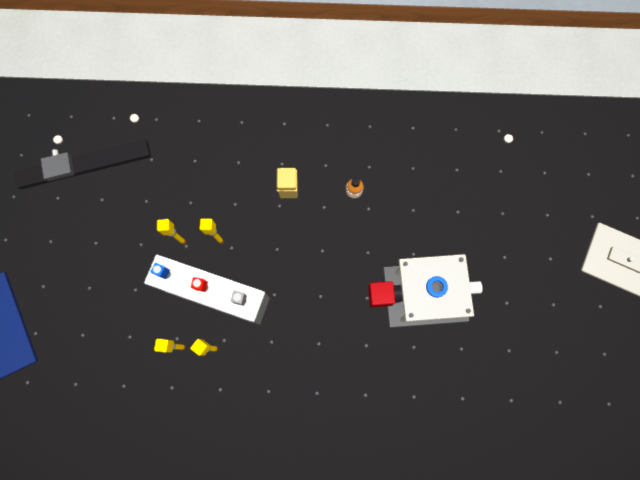

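Scene view: red-headed stem at (440,190) in the rack's middle hole, with grey at (402,186), blue at (479,196), and four yellow look-alikes at (427,167), (457,167), (447,230), (488,227). The blue collar is at (224,205). Top view: red (199,284), blue (160,270), grey (238,298), yellow (166,227), (208,226), (164,346), (201,348), and collar (437,287). The red camera box (382,293) and (275,225) is part of the chamber. I choose the red stem in the middle hole and check it in a close crop.

```bash
python3 - <<'E'
import cv2, numpy as np
def crop(n,x,y,w,h): return cv2.resize(cv2.imread(f"pics/{n}0.png")[y:y+h,x:x+w],(400,300),interpolation=cv2.INTER_CUBIC)
a=np.hstack([crop("scene",400,160,80,60),crop("top",160,255,80,60)])
b=np.hstack([crop("scene",180,180,100,75),crop("top",390,250,100,75)])
cv2.imwrite("pics/crops.png",np.vstack([a,b]))
E
```

```text
(no output)
```

View pics/crops.png

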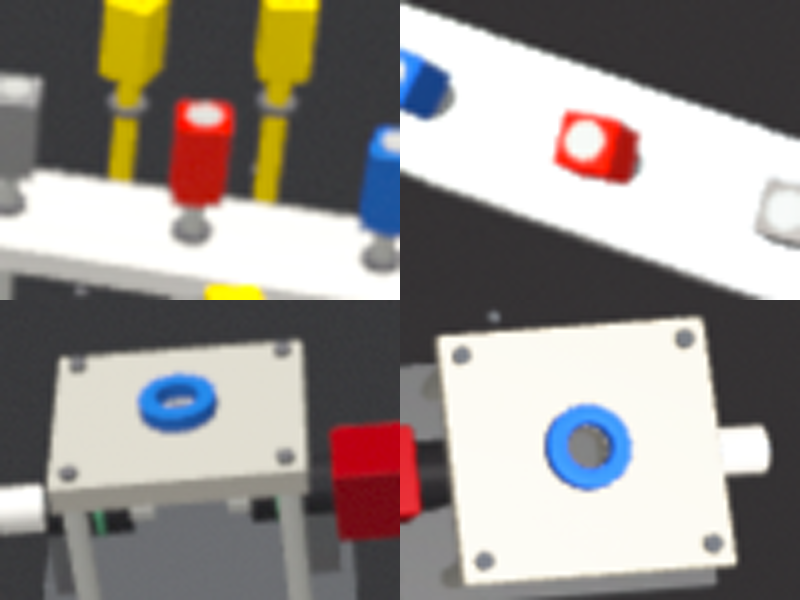

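The crop confirms the red head (white top dot) in the middle hole: dot at scene (441.2,183.4) and top (197,283). Collar rim centre is at scene (224.5,203.8) and top (437,286.8). Triangulating.

```bash
cat > h.py <<'E'
import numpy as np, cv2
from station import robot
from scipy.optimize import least_squares
C={n:np.load(f"pics/{n}0.npz") for n in ("scene","top")}
def proj(n,p):
    c=C[n]; q=c["extrinsics"][:3]@np.append(p,1); k=c["intrinsics"]
    return np.array([k[0,2]-k[0,0]*q[0]/q[2], k[1,2]+k[1,1]*q[1]/q[2]])
def tri(s,t):
    r=least_squares(lambda p:np.r_[proj("scene",p)-s,proj("top",p)-t],[.5,0,.1]); return r.x.round(4),r.fun.round(2)
def atz(n,px,z):
    return np.r_[least_squares(lambda p:proj(n,[*p,z])-px,[.5,0]).x.round(4),z]
E
python3 - <<'E'
from h import *
print("red top",tri((441.2,183.4),(197,283)))
print("collar",tri((224.5,203.8),(437,286.8)))
for n,px,z in [("top",(197,283),.16),("scene",(441.2,183.4),.16),("top",(437,286.8),.127),("scene",(224.5,203.8),.127)]: print(n,atz(n,px,z))
S=lambda x,y:(x/4+180,(y-300)/4+180); T=lambda x,y:((x-400)/4+390,(y-300)/4+250)
a=np.array([atz("scene",S(*p),.115) for p in [(62,357),(300,340),(49,492),(309,482)]]); b=np.array([atz("top",T(*p),.115) for p in [(437,338),(702,318),(736,563),(465,585)]])
print(a,a.mean(0),b,b.mean(0))
# rack ends in top: dots of blue, grey, yellow
for k,p in dict(blue=(157.5,269.5),grey=(238,297)).items(): print(k,atz("top",p,.16))
for k,p,q in [("y1",(427,160),(204,347)),("y2",(457,160),(162,345)),("y3",(447,222),(207,224)),("y4",(488,219),(164,225))]: print(k,tri(p,q))
E
```

```text
red top (array([0.4993, 0.2284, 0.1588]), array([-0.47,  0.09, -0.42, -0.06]))
collar (array([ 0.5126, -0.224 ,  0.125 ]), array([-0.33, -0.04, -0.3 ,  0.02]))
top [0.499  0.2273 0.16  ]
scene [0.5008 0.229  0.16  ]
top [ 0.5124 -0.2241  0.127 ]
scene [ 0.5158 -0.2227  0.127 ]
[[ 0.4599 -0.2942  0.115 ]
 [ 0.4465 -0.1659  0.115 ]
 [ 0.5828 -0.2806  0.115 ]
 [ 0.5776 -0.15    0.115 ]] [ 0.5167   -0.222675  0.115   ] [[ 0.5654 -0.1535  0.115 ]
 [ 0.5801 -0.2838  0.115 ]
 [ 0.4609 -0.2966  0.115 ]
 [ 0.446  -0.167   0.115 ]] [ 0.5131   -0.225225  0.115   ]
blue [0.5217 0.3032 0.16  ]
grey [0.4758 0.1495 0.16  ]
y1 (array([0.3844, 0.2108, 0.1466]), array([-2.5 ,  0.45, -2.04, -0.26]))
y2 (array([0.3849, 0.2837, 0.1469]), array([ 0.15, -0.03,  0.12,  0.02]))
y3 (array([0.6163, 0.2233, 0.1452]), array([-0.41,  0.08, -0.41, -0.06]))
y4 (array([0.6108, 0.3046, 0.1471]), array([ 0.05, -0.01,  0.05,  0.01]))
```

Checks: the red top triangulates to z=0.159 (expected 0.160) and the collar to 0.125 (expected 0.127). Grey–blue spacing is 160 mm and the rack yaw is about -16.6°. Moving above the red stem, closing direction across the rack.

```bash
python3 -m crank '[{"offset":[8,5,4],"spin":0.1},{"offset":[26,42,4],"spin":0.5},{"offset":[26,42,4],"spin":0.5},{"offset":[26,42,4],"spin":0.5},{"offset":[26,42,4],"spin":0.5},{"offset":[26,42,4],"spin":0.5},{"offset":[26,42,4],"spin":0.5},{"offset":[26,42,4],"spin":0.5},{"offset":[26,42,4],"spin":0.5},{"offset":[31.4,85,4],"spin":0.99},{"offset":[31.4,85,4],"spin":0.99},{"offset":[31.4,85,4],"spin":0.99},{"offset":[31.4,85,4],"spin":0.99},{"offset":[31.4,85,4],"spin":0.99},{"offset":[31.4,85,4],"spin":0.99},{"offset":[31.4,85,4],"spin":0.99},{"offset":[31.4,85,4],"spin":0.99},{"offset":[31.4,85,4],"spin":0.99}]' 0.2 
python3 - <<'E'
from h import *
o=robot.get_obs(); f=robot.grab_frame("wrist"); cv2.imwrite("pics/w1.png",f["color"][:,:,::-1])
np.savez("pics/w1.npz",K=f["intrinsics"],he=f["hand_eye"],p=o["ee_pos"],r=o["eef_rot"]); print(f["intrinsics"],f["hand_eye"],o["ee_pos"],o["eef_rot"],o["q"])
E
```

```text
time_s: 2.35
ee_pos: [0.5005, 0.2257, 0.2538]
eef_rot: [-3.141, 0.002, 1.28]
wrist_force: [-0.1, 0.1, -1.0]
opening: 0.6
grasp_force: 0.0
[[371.64829954   0.         318.47707662]
 [  0.         371.64829954 234.44011331]
 [  0.           0.           1.        ]] [[-5.73530219e-04  9.59352987e-01  2.82208289e-01  7.99020296e-02]
 [ 9.99998967e-01  1.78281781e-04  1.42623192e-03 -9.20268888e-04]
 [ 1.31794725e-03  2.82208815e-01 -9.59352098e-01 -1.70319075e-01]
 [ 0.00000000e+00  0.00000000e+00  0.00000000e+00  1.00000000e+00]] [0.50049361 0.22569803 0.25383678] [-3.14088646e+00  1.72749884e-03  1.27961859e+00] [ 0.07025139  0.34602828 -0.68616693  1.77402087  0.24298058  1.10936347
 -0.98765035]
```

View pics/w1.png

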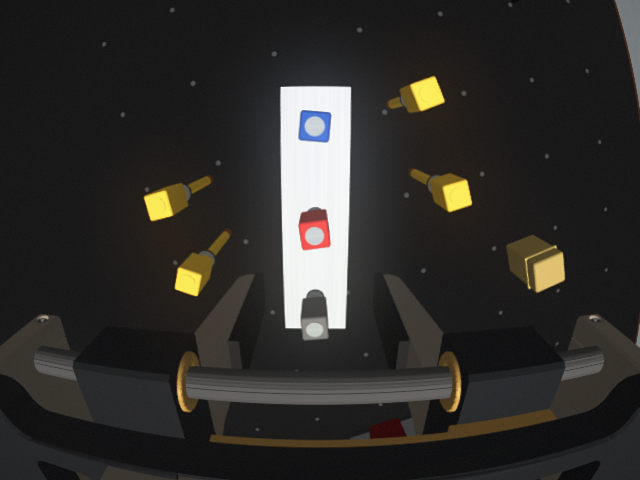

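The wrist view shows the red head in the middle hole with its white dot at (314.5,236), and blue dot at (315,126). The head is square with the gripper to within about 5°. Projecting to the head-top height.

```bash
cat >> h.py <<'E'
from scipy.spatial.transform import Rotation as Rt
def wray(px,K,he,p,r):
    v=(np.array(px)-K[:2,2])/K[0,0]; th=np.hypot(*v); d=np.r_[np.sin(th)*v/max(th,1e-9),np.cos(th)]*[1,-1,-1]
    R=Rt.from_euler("xyz",r).as_matrix(); return R@he[:3,3]+p, R@he[:3,:3]@d
def watz(px,z,f):
    o,d=wray(px,f["K"],f["he"],f["p"],f["r"]); return (o+d*(z-o[2])/d[2]).round(4)
E
python3 - <<'E'
from h import *
f=np.load("pics/w1.npz")
for n,p in dict(red=(314.5,236),blue=(315,126),grey=(315,330)).items(): print(n,watz(p,.16,f))
E
```

```text
red [0.4966 0.2277 0.16  ]
blue [0.5202 0.3046 0.16  ]
grey [0.4735 0.1504 0.16  ]
```

```bash
python3 -m crank '[{"offset":[-0.3,0.2,-4],"spin":0},{"offset":[-0.3,0.2,-8],"spin":0},{"offset":[-0.3,0.2,-11],"spin":0},{"offset":[-0.3,0.2,-12.5],"spin":0},{"offset":[-0.3,0.2,-13.3],"spin":0},{"offset":[-0.3,0.2,-13.3],"spin":0},{"offset":[-0.3,0.2,-13.3],"spin":0}]' 0.2
python3 -m crank '[{"offset":[0,0,0],"spin":0},{"offset":[0,0,0],"spin":0},{"offset":[0,0,0],"spin":0},{"offset":[0,0,0],"spin":0},{"offset":[0,0,0],"spin":0},{"offset":[0,0,0],"spin":0},{"offset":[0,0,0],"spin":0},{"offset":[0,0,0],"spin":0}]' -1 25
```

```text
time_s: 3.28
ee_pos: [0.498, 0.2296, 0.1226]
eef_rot: [3.14, -0.001, 1.281]
wrist_force: [-0.5, 0.0, -0.2]
opening: 0.603
grasp_force: 0.0
time_s: 4.28
ee_pos: [0.4974, 0.2293, 0.1217]
eef_rot: [3.141, -0.0, 1.281]
wrist_force: [-0.5, 0.5, 1.9]
opening: 0.24
grasp_force: 24.6
```

Opening of 0.24 × 92 is 22 mm, so it grips the head squarely. Lifting straight up 15 cm.

```bash
python3 -m crank '[{"offset":[0,0,1.5],"spin":0},{"offset":[0,0,4],"spin":0},{"offset":[0,0,7],"spin":0},{"offset":[0,0,10],"spin":0},{"offset":[0,0,13],"spin":0},{"offset":[0,0,15],"spin":0},{"offset":[0,0,15],"spin":0},{"offset":[0,0,15],"spin":0}]'
python3 - <<'E'
from h import *
ims=[]
for n,(x,y,w,h) in dict(scene=(390,60,120,180),top=(130,220,120,180)).items():
    c=robot.grab_frame(n)["color"][:,:,::-1]; ims.append(cv2.resize(c[y:y+h,x:x+w],(400,600),interpolation=cv2.INTER_CUBIC))
cv2.imwrite("pics/lift.png",np.hstack(ims)); o=robot.get_obs(); print(o["ee_pos"],o["eef_rot"])
E
```

```text
time_s: 5.28
ee_pos: [0.4968, 0.2289, 0.271]
eef_rot: [-3.141, 0.001, 1.281]
wrist_force: [-0.5, -1.0, -0.1]
opening: 0.245
grasp_force: 24.6
[0.49669468 0.22890047 0.270519  ] [-3.13992009e+00  1.25955341e-03  1.28076972e+00]
```

View pics/lift.png

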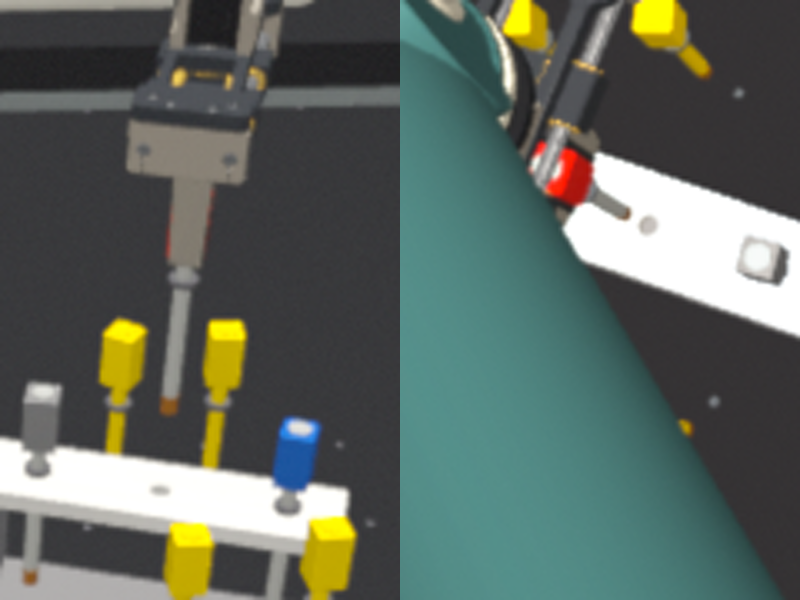

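The red stem is out and held. The tip is at scene (440.7,183) and top (198.4,283.9), and the flange is at scene (444.6,143.7). Checking tip position and tilt.

```bash
python3 - <<'E'
from h import *
x,r=tri((440.7,183.2),(198.4,284)); print("tip",x,r)
for z in (0,.05,.09,.1): print(z,proj("scene",x+[0,0,z]),proj("top",x+[0,0,z]))
E
```

```text
tip [0.4977 0.2267 0.1581] [-0.96  0.19 -0.86 -0.12]
0 [439.76164195 183.3753006 ] [197.50969094 283.86332018]
0.05 [442.11640618 162.59067615] [190.64553278 279.80808335]
0.09 [444.08292695 145.23293169] [184.59655737 276.23444369]
0.1 [444.58660771 140.78712978] [182.9980234  275.29005493]
```

The tip triangulates to z=0.158, expected 0.159 from the grasp, and the tilt is negligible. Raising 3 cm to clear the grey head, then carrying it over to the collar.

```bash
python3 -m crank '[{"offset":[0,0,1.5],"spin":0},{"offset":[0,0,3],"spin":0},{"offset":[0.1,-3,3],"spin":0},{"offset":[0.3,-8,3],"spin":0},{"offset":[0.5,-13,3],"spin":0},{"offset":[0.6,-18,3],"spin":0},{"offset":[0.8,-23,3],"spin":0},{"offset":[1,-28,3],"spin":0},{"offset":[1.1,-33,3],"spin":0},{"offset":[1.3,-38,3],"spin":0},{"offset":[1.5,-42,3],"spin":0},{"offset":[1.5,-44.5,3],"spin":0},{"offset":[1.5,-45.1,2],"spin":0},{"offset":[1.5,-45.1,0.5],"spin":0},{"offset":[1.5,-45.1,-0.5],"spin":0},{"offset":[1.5,-45.1,-0.5],"spin":0},{"offset":[1.5,-45.1,-0.5],"spin":0},{"offset":[1.5,-45.1,-0.5],"spin":0}]'
python3 - <<'E'
from h import *
o=robot.get_obs(); print(o["ee_pos"],o["eef_rot"],o["grasp_force"])
ims=[]
for n,(x,y,w,h) in dict(scene=(180,120,100,150),top=(390,220,100,150)).items():
    c=robot.grab_frame(n)["color"][:,:,::-1]; ims.append(cv2.resize(c[y:y+h,x:x+w],(400,600),interpolation=cv2.INTER_CUBIC))
cv2.imwrite("pics/ch1.png",np.hstack(ims))
o=robot.get_obs(); f=robot.grab_frame("wrist"); cv2.imwrite("pics/w2.png",f["color"][:,:,::-1])
np.savez("pics/w2.npz",K=f["intrinsics"],he=f["hand_eye"],p=o["ee_pos"],r=o["eef_rot"]); print(o["ee_pos"])
E
```

```text
time_s: 7.62
ee_pos: [0.5127, -0.2215, 0.2671]
eef_rot: [3.141, 0.0, 1.281]
wrist_force: [-0.9, -0.6, -0.0]
opening: 0.245
grasp_force: 24.6
[ 0.51269605 -0.22153401  0.26711737] [3.14058216e+00 1.78723132e-04 1.28115720e+00] 24.588055908679962
[ 0.51255098 -0.22175398  0.2670173 ]
```

View pics/ch1.png

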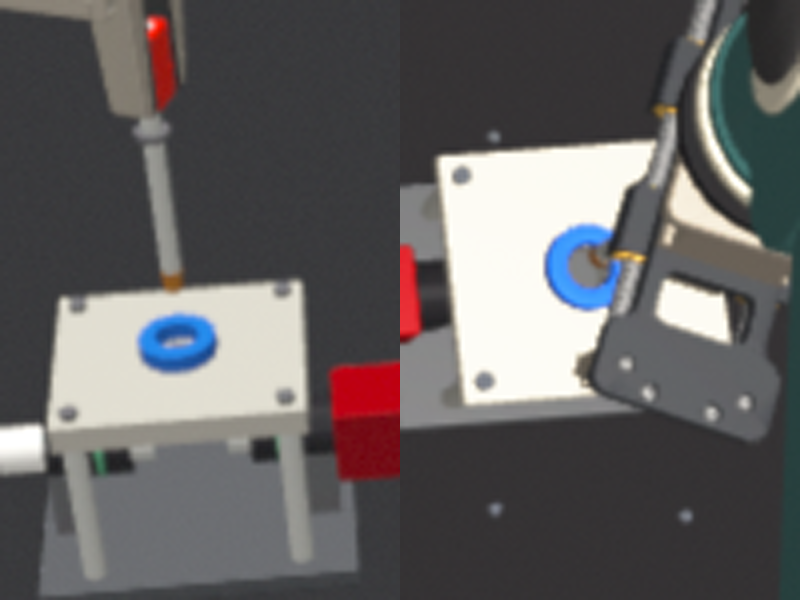

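Scene: tip at crop (173,288), i.e. (223.3,192), and flange at (152,132), i.e. (218,153). Top: tip at (598,256), i.e. (439.5,284), seen through the collar whose centre is at (436.8,286.8). Viewing the wrist image too.

```bash
python3 - <<'E'
from h import *
im=cv2.imread("pics/w2.png"); cv2.imwrite("pics/w2c.png",cv2.resize(im[160:340,200:440],(800,600),interpolation=cv2.INTER_CUBIC))
x,r=tri((223.25,192),(439.5,284)); print("tip",x,r)
print("tip z.1555",atz("scene",(223.25,192),.1555),atz("top",(439.5,284),.1555))
print("collar",atz("scene",(224.5,203.75),.127),atz("top",(436.75,286.75),.127))
for z in (0,.09): print(proj("scene",x+[0,0,z]))
f=np.load("pics/w2.npz"); 
E
```

```text
tip [ 0.5137 -0.2226  0.1551] [-0.13 -0.02 -0.12  0.01]
tip z.1555 [ 0.5143 -0.2222  0.1555] [ 0.5137 -0.2227  0.1555]
collar [ 0.5156 -0.2227  0.127 ] [ 0.5125 -0.2236  0.127 ]
[223.10922556 191.99925526]
[217.87719328 153.93639131]
```

View pics/w2c.png

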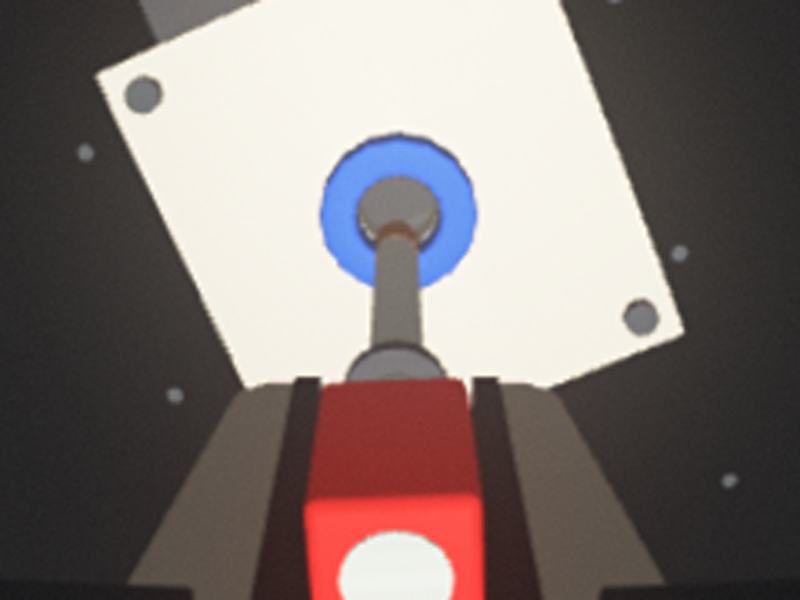

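The wrist crop shows the rod end centred at about (397,240), i.e. (319.1,232), and the collar/hole centre at about (398.5,214), i.e. (319.6,224.2). Comparing both against the heights.

```bash
python3 - <<'E'
from h import *
f=np.load("pics/w2.npz"); t=watz((319.1,232),.1553,f); c=watz((319.6,224.2),.127,f); print(t,c,c-t)
im=cv2.imread("pics/w2.png"); hsv=cv2.cvtColor(im,cv2.COLOR_BGR2HSV); m=cv2.inRange(hsv,(100,100,80),(125,255,255)); ys,xs=np.nonzero(m[180:260,280:360]); print("blue box",xs.min()+280,xs.max()+280,ys.min()+180,ys.max()+180)
e=[max(cv2.findContours(m[180:260,280:360],cv2.RETR_EXTERNAL,cv2.CHAIN_APPROX_NONE)[0],key=len)]
print(cv2.minEnclosingCircle(e[0]))
E
```

```text
[ 0.5115 -0.2226  0.1553] [ 0.5116 -0.2238  0.127 ] [ 0.0001 -0.0012 -0.0283]
blue box 296 342 201 245
((39.052581787109375, 43.93116760253906), 23.336606979370117)
```

Offsets from tip to hole: wrist (0,-1.2), top (-1.2,-0.9), scene (+1.3,-0.5) mm, against a radial clearance of 6 mm. Shifting 1 mm in -y, then lowering partway.

```bash
python3 -m crank '[{"offset":[0,-0.1,0],"spin":0},{"offset":[0,-0.1,-0.5],"spin":0},{"offset":[0,-0.1,-1],"spin":0},{"offset":[0,-0.1,-1.5],"spin":0},{"offset":[0,-0.1,-2],"spin":0},{"offset":[0,-0.1,-2.5],"spin":0},{"offset":[0,-0.1,-3],"spin":0},{"offset":[0,-0.1,-3.5],"spin":0},{"offset":[0,-0.1,-4],"spin":0},{"offset":[0,-0.1,-4],"spin":0},{"offset":[0,-0.1,-4],"spin":0},{"offset":[0,-0.1,-4],"spin":0}]'
python3 - <<'E'
from h import *
o=robot.get_obs(); print(o["ee_pos"],o["eef_rot"],o["grasp_force"])
a=robot.grab_frame("scene")["color"][:,:,::-1][160:235,180:280]; w=robot.grab_frame("wrist")["color"][:,:,::-1][180:270,260:380]
cv2.imwrite("pics/in1.png",np.hstack([cv2.resize(a,(400,300),interpolation=cv2.INTER_CUBIC),cv2.resize(w,(400,300),interpolation=cv2.INTER_CUBIC)]))
E
```

```text
time_s: 9.28
ee_pos: [0.5125, -0.2228, 0.2268]
eef_rot: [3.141, 0.0, 1.281]
wrist_force: [-0.5, -0.3, -0.4]
opening: 0.244
grasp_force: 24.6
[ 0.5124993  -0.22280128  0.22684307] [3.14105674e+00 1.07587613e-04 1.28069278e+00] 24.588114023208618
```

View pics/in1.png

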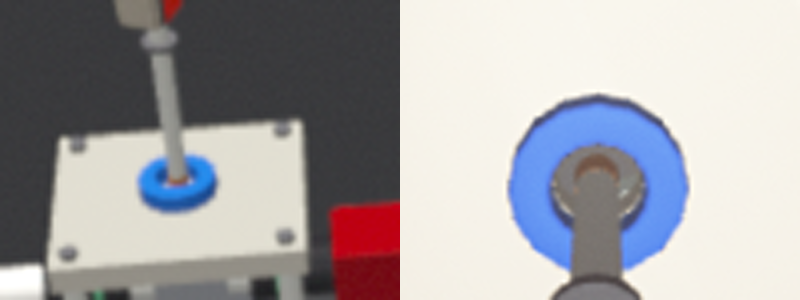

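The tip is inside the collar with no contact. Wrist crop: rod end centre at about (597,177), hole centre at (598,185). Quantifying before lowering further.

```bash
python3 - <<'E'
from h import *
o=robot.get_obs(); f0=np.load("pics/w2.npz"); f=dict(K=f0["K"],he=f0["he"],p=o["ee_pos"],r=o["eef_rot"])
fr=robot.grab_frame("wrist")["color"][:,:,::-1]; m=cv2.inRange(cv2.cvtColor(fr,cv2.COLOR_BGR2HSV),(100,100,80),(125,255,255))
c=max(cv2.findContours(m,cv2.RETR_EXTERNAL,cv2.CHAIN_APPROX_NONE)[0],key=len); (x,y),r=cv2.minEnclosingCircle(c); print(x,y,r)
print("tip",watz((319.1,233.1),.1151,f),"hole",watz((319.4,235.5),.127,f),"collar",watz((x,y),.127,f),o["ee_pos"])
# where a vertical line through collar centre maps
print("scene rod/hole", atz("scene",(177/4+180,180/4+160),.127))
E
```

```text
319.0 236.0 26.570758819580078
tip [ 0.5111 -0.2244  0.1151] hole [ 0.5117 -0.223   0.127 ] collar [ 0.5113 -0.2233  0.127 ] [ 0.51241699 -0.22274942  0.22677388]
scene rod/hole [ 0.5202 -0.2226  0.127 ]
```

Residual offset is about 1 mm, well inside the 4 mm tolerance. Lowering the remaining 5.5 cm with half a millimetre of correction.

```bash
python3 -m crank '[{"offset":[0,0.05,-0.4],"spin":0},{"offset":[0,0.05,-0.9],"spin":0},{"offset":[0,0.05,-1.4],"spin":0},{"offset":[0,0.05,-1.9],"spin":0},{"offset":[0,0.05,-2.4],"spin":0},{"offset":[0,0.05,-2.9],"spin":0},{"offset":[0,0.05,-3.4],"spin":0},{"offset":[0,0.05,-3.9],"spin":0},{"offset":[0,0.05,-4.4],"spin":0},{"offset":[0,0.05,-4.9],"spin":0},{"offset":[0,0.05,-5.3],"spin":0},{"offset":[0,0.05,-5.5],"spin":0},{"offset":[0,0.05,-5.5],"spin":0},{"offset":[0,0.05,-5.5],"spin":0},{"offset":[0,0.05,-5.5],"spin":0},{"offset":[0,0.05,-5.5],"spin":0},{"offset":[0,0.05,-5.5],"spin":0},{"offset":[0,0.05,-5.5],"spin":0}]'
python3 - <<'E'
from h import *
o=robot.get_obs(); print(o["ee_pos"],o["eef_rot"],o["grasp_force"],o["qvel"].round(4))
a=robot.grab_frame("scene")["color"][:,:,::-1][165:255,180:300]; w=robot.grab_frame("wrist")["color"][:,:,::-1][190:280,260:380]
cv2.imwrite("pics/in2.png",np.hstack([cv2.resize(a,(400,300),interpolation=cv2.INTER_CUBIC),cv2.resize(w,(400,300),interpolation=cv2.INTER_CUBIC)]))
E
```

```text
time_s: 11.68
ee_pos: [0.5124, -0.2222, 0.1716]
eef_rot: [3.141, 0.0, 1.281]
wrist_force: [-0.0, 0.1, -0.6]
opening: 0.242
grasp_force: 24.6
[ 0.51235665 -0.2222276   0.17162039] [3.14148740e+00 5.36076398e-05 1.28080599e+00] 24.58795577287674 [ 0.0007 -0.0002  0.0005 -0.0007  0.0013  0.0004  0.0008]
```

View pics/in2.png

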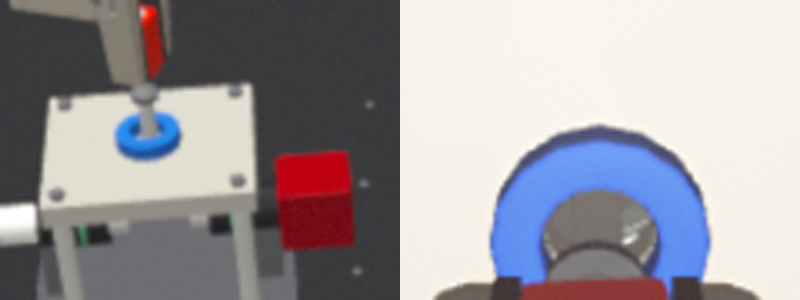

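The stem hangs in the hole, centred in both views: scene rod at x=149 against the hole at 148, wrist flange at 598 against 600. The flange is clear above the collar, the tip is at about 60 mm, and the arm is still. Handing in.

```bash
python3 -c "
from station import robot
print(robot.close_job())"
```

```text
the job is handed in; nothing more can be done
None
```

I handed the job in with the red stem held still and upright in the blue-collared hole, its tip at about 60 mm, level with the lens centres. The images and force readings showed no contact with the chamber; the hand-in gave no verdict.

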